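# Try the lid of the sample box, free its bolt if it is caught, and hold the lid open

## Robot

A 7-joint arm with a two-finger parallel gripper is mounted at the origin on a cart in front of the work surface, level with it; the furniture and walls round the work are solid. World frame = base frame: x ahead of the robot, y to its left, z up, the work surface at z = 0. Lengths are in m, angles in rad, forces in N, time in s.
With the tool pointing down it reaches from about 0.4 to 0.85 m from the base axis. Payload 6.9 kg.
Tool frame: the origin (TCP) lies at the very end of the fingers, on their centre line; the grasp point (between the pads) lies 19 mm behind it (env.grip_point_offset is the distance from the TCP to the grasp point, in m); z points along the fingers, y is the line along which they close (so a half turn about z gives the same grasp; the last joint's range is limited). The gripper opens to 85 mm and grips with 20 to 120 N. Pads are 22 mm wide; open, the fingers measure 114 mm over their backs; the gripper's body (76 mm by 85 mm) begins 54 mm behind the grasp point. The pads swing forward as they close: fully open they stand 13 mm farther back than shut.
Start: joints at [1.421, 0.507, -0.238, 1.5, 0.126, 1.149, -0.155], TCP at [0.158, -0.605, 0.231] pointing down, gripper open.
Joint ranges: [-3.08, 3.08], [-0.24, 2.05], [-1.43, 1.35], [0, 2.5], [-1.52, 4.66], [0.17, 1.96], [-2.89, 2.89]. Speed limits (rad/s): [2.39, 2.39, 3.14, 3.14, 3.14, 3.14, 3.14].

## Interface

Orientations are given as [roll, pitch, yaw] about the fixed x, y, z axes, in that order (R = Rz(yaw) Ry(pitch) Rx(roll)).
In Python, from workcell import env, imaging gives the robot as it stands.
- The arm moves only by the tool move_arm, never from a script. Its argument "moves" is one flat list of numbers, 7 for each row, row after row: the shift along the world's x, y, z scaled (see below), then the turn, a rotation vector about the world's x, y, z scaled (see below), then the closure, from 0 (fully open) to 1 (shut). In form: [x, y, z, wx, wy, wz, grip, x, y, z, wx, wy, wz, grip, ...]. A call has 1 to 5 rows; each row is the pose to reach, as a shift and turn from the pose commanded when the call began, turning the shorter way round; what a row does not reach only later rows make up. The controller multiplies each number of a shift by 0.25 m and each number of a turn by 180 degrees. A row lasts 1/10 s, in which the tool goes at most 50 mm and 8.59 degrees, less where a joint would pass 70% of its speed; a pose out of reach is approached as far as the arm can. A call with a number of a shift or a turn outside -1 to 1 is refused whole. A call with a gripper value outside its range is refused whole. The fingers move at their own pace and stop on an object; "grip_force" is the grip in N (left out, the last holds). Time passes only in rows, so rows that repeat a pose let the fingers close. It gives the time, the measured TCP pose, the force, the opening and the grip force at its end, in the units of the state.
- env.sense(): the state, without advancing time (a new reading comes with each control period).
- imaging.read_camera(name): name is "scene" or "top" or "wrist"; returns the picture (400x640x3 uint8, red, green, blue); there is no depth.
- imaging.calibration(name): a dict with "intrinsics" (3x3 intrinsics, pixels), "extrinsics" (4x4, takes a point from camera to world coordinates); the wrist camera has in their place "hand_eye" (4x4, takes a point from camera to tool coordinates, whose origin is the TCP and whose axes are the flange's). Camera axes: x right, y down, z forward; pixel columns grow to the right and rows downward; lengths in m; the calibration is good to about 2 mm. The wrist camera is an equidistant fisheye: a pixel r from the principal point sees the ray r / f radians off the axis. A picture is of the moment at which its call begins: read the wrist's pose just before it. calibration takes no time and is no camera call.
- env.hand_in(): hands the job in; it is judged then, once.
The state is a dict: "t": time; "q": joint angles; "dq": joint speeds; "joint_torque": joint torques, N m; "tcp_pos": TCP position; "eef_rot": TCP orientation; "contact_force": force on the tool from outside, world axes, zero at the start; "moment": the same for the moment, N m; "finger_gap": finger opening in m; "grasp_force": force on a finger pad.
Only numpy, scipy, OpenCV 4.12 (cv2) and the standard library are available. Lean on these libraries where they do the work, as an engineer would, in place of code of your own. Each camera call takes 0.05 s, during which the arm holds its last target. There are 200 camera calls.

## Task

A colleague needs the rack in the grey sample box: first give the lid a gentle tug up by its bar handle, before touching the bolt, to learn whether the bolt on the front still catches it. If it does, draw the bolt fully back and turn its knob forward and down into the side notch so that it stays parked; if the lid is free, leave the bolt as it is. Then lift the lid about half way (45 degrees) and finish while still holding it there, without disturbing the vial, cup and timer around the box.

Things in the scene. Friction and masses are not known exactly. Their poses are not given: they have to be found in the camera images.
- sample_box: Grey sheet-metal box, 200 (x) x 280 (y) x 88 mm high without its lid, fixed to the worktop. Origin: centre of its underside. Its x axis points from the bolted front (robot side) to the hinged back, y to the left seen from the robot, z up. The x, y, z below are in this frame. The shut lid is an 8 mm plate, top at z = 96 mm.
- lid_hinge (a point): Middle of the lid's hinge line, which runs along the box's y at the back edge: x = 100, y = 0, z = 92 mm.
- lid_handle (a point): Middle of the lid's steel bar handle, which moves with the lid: a round bar 10 mm thick and 90 mm long, parallel to the box's y, 42 mm above the lid on a post at each end (x = -75, y = 70, z = 138 mm while shut). Pinch it from above, fingers closing along the box's x; the bar can turn between the pads.
- lid (a joint): Angle of the lid, 0 = shut, growing as its front edge rises, up to 1.5 rad. The lid (about 0.5 kg) falls shut when let go; about 3 to 4 N at the handle lift it. While the bolt catches its staple, it rises only about 0.036 rad (6 mm at the handle) and then stops dead.
- bolt_axis (a point): Point on the bolt's centre line at its knob's stem; moves with the bolt. The 10 mm steel bolt lies across the front of the box at x = -118, z = 100 mm; this point is at y = -55 mm with the bolt home, and goes to -y as it is drawn. The bolt's nose, at the +y end, enters a steel staple on the front edge of the lid (y = -20 to 12 mm).
- bolt (a joint): How far the bolt is drawn towards -y, 0 = home to 0.037 m = fully back. It stands anywhere from 0 to 0.020 at the start and stays where it is left (about 1.5 N of friction). Somewhere near the middle of that range the nose leaves the staple; tug the lid to know.
- bolt_knob (a point): Centre of the bolt's black knob, 40 mm above the bolt's centre line at the start (z = 140 mm): a cylinder 16 mm thick and 20 mm long along the stem. Pinch it from above, fingers closing along the box's y; it can turn between the pads. It swings on a 40 mm arc about that line. The 7 mm stem stands between two rails, tops at z = 110 mm; the front rail stops short at the right: the side notch.
- bolt_turn (a joint): Turn of the knob about the bolt, 0 = upright, growing as it goes forward (-x, to the robot) and down, stop at 1.2 rad. The rails keep it under about 0.25 until the bolt is drawn past 0.030; turned down there, it lies in the notch and the bolt cannot slide back. It stays where it is left.
- vial: Bystander: brown glass vial, 22 mm thick and 48 mm high, standing on the worktop to the right of the box. Origin: centre of its underside.
- cup: Bystander: lidded sample cup, 62 mm wide and 70 mm high, standing to the left of the box. Origin: centre of its underside.
- timer: Bystander: white timer, 72 x 64 x 20 mm, lying in front of the box. Origin: centre of its underside.

How it is judged:
By the outcome, as a careful person would: the job done as asked, in the order asked, and still so for the second after the job is handed in, while the arm keeps its last pose, push and grip.
It also fails if it takes over 58 s, if anything falls off the work surface, if the arm or the gripper's body presses on something with over 40 N, if the wrist force passes 120 N, or if a joint passes its speed limit or range.

## Working session

There is one attempt and no reset: what is moved stays moved. The work goes in short steps, Python scripts to look and compute and a tool call to move; the robot and the scene stay as the last step left them, time stands still between calls to the robot, and variables do not carry over. Pictures are saved under pics/ and viewed, at most 10 in all, crops included, and the job is handed in when it is done.

Besides the shell and the picture viewer there is one more tool, called after "Emit:" in YAML: its name, and indented under it one key for each argument. move_arm: Moves the arm, as the interface text tells. Its arguments: {"type":"object","properties":{"moves":{"type":"array","items":{"type":"number"}},"grip_force":{"type":"number"}},"required":["moves"]}

```bash
mkdir -p pics; ls; python3 - <<'E'
from workcell import env, imaging
import cv2, numpy as np
np.set_printoptions(precision=4,suppress=True)
for n in("scene","top"):
    im=imaging.read_camera(n); cv2.imwrite(f"pics/{n}0.png",im[:,:,::-1]); c=imaging.calibration(n); print(n,c["intrinsics"],c["extrinsics"])
s=env.sense(); print(s["t"],s["tcp_pos"],s["eef_rot"],s["finger_gap"],s["contact_force"])
E
```

```text
pics
scene [[505.0947   0.     327.5393]
 [  0.     505.0947 199.6517]
 [  0.       0.       1.    ]] [[ 0.7964 -0.4536  0.4001  0.1355]
 [-0.6048 -0.6069  0.5157 -0.5892]
 [ 0.0089 -0.6526 -0.7576  0.9883]
 [ 0.      0.      0.      1.    ]]
top [[386.234    0.     317.3138]
 [  0.     386.234  195.1926]
 [  0.       0.       1.    ]] [[-0.0179 -0.9963  0.0846  0.4721]
 [-0.9998  0.0181  0.0014  0.0016]
 [-0.0029 -0.0846 -0.9964  1.1269]
 [ 0.      0.      0.      1.    ]]
0.1 [ 0.1579 -0.6042  0.2305] [-3.14    0.0001  0.2558] 0.08569126325769777 [0.1565 1.1032 0.226 ]
```

View pics/scene0.png

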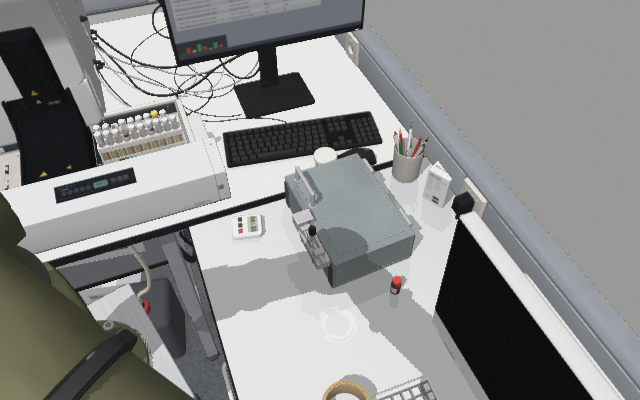

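View pics/top0.png

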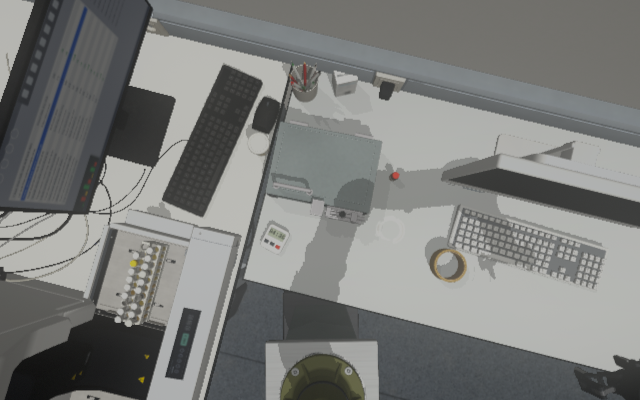

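Scene: the grey box is centred near (350,215), with the handle at (303,190), knob at (312,235), vial at (396,285) and timer at (247,226). Top: the box spans about (270-382,122-215), with the handle at (292,188), knob at (342,213), vial at (395,176), timer at (274,237) and cup at (258,142). I'll enlarge both.

```bash
python3 - <<'E'
import cv2, numpy as np
a=cv2.imread("pics/top0.png")[110:260,240:410]; b=cv2.imread("pics/scene0.png")[140:295,275:425]
a=cv2.resize(a,None,fx=4.7,fy=4,interpolation=cv2.INTER_CUBIC) if 0 else cv2.resize(a,None,fx=4,fy=4,interpolation=cv2.INTER_CUBIC)
b=cv2.resize(b,None,fx=4,fy=4,interpolation=cv2.INTER_CUBIC)[:600]
cv2.imwrite("pics/topc.png",a);cv2.imwrite("pics/scenec.png",b[:600])
E
```

```text
(no output)
```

View pics/topc.png

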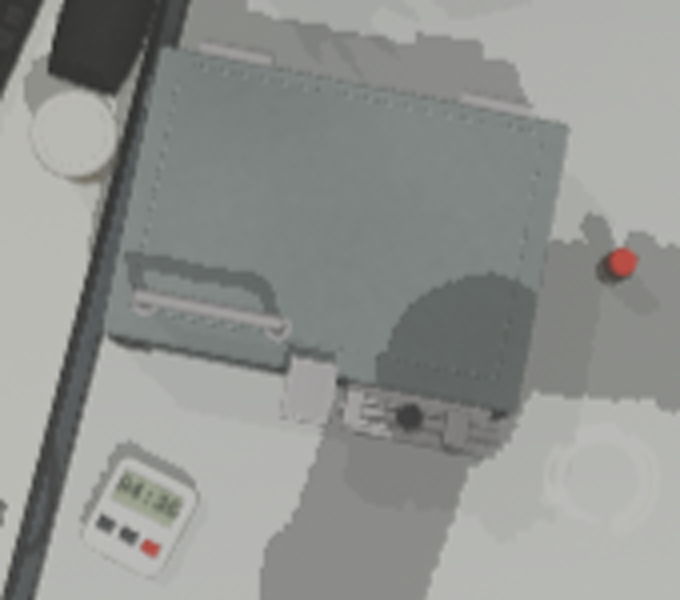

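View pics/scenec.png

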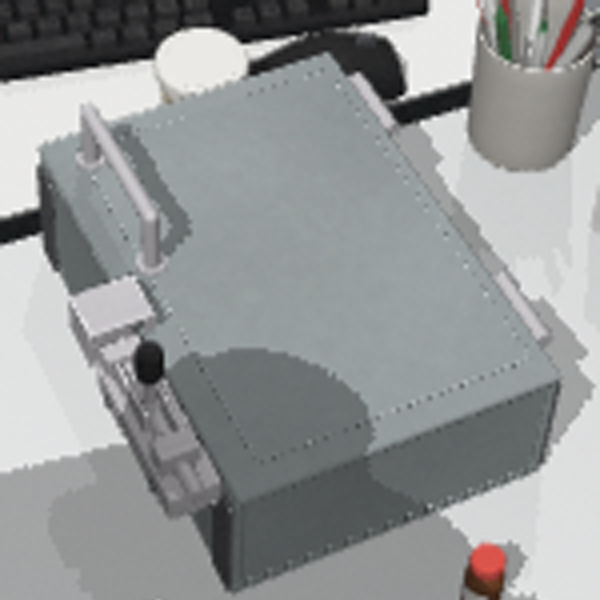

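The top crop gives the lid corners BL (165,47), BR (568,125), FR (513,415), FL (107,337), the bar from (137,297) to (285,328) and the knob at (410,417). In the scene crop the bar runs from (88,108) to (152,215) and the knob is at (149,362).

```bash
cat > h.py <<'E'
from workcell import env, imaging
import numpy as np
from scipy.spatial.transform import Rotation as R
np.set_printoptions(precision=4,suppress=True)
def ray(n,uv):
    c=imaging.calibration(n);T=np.array(c["extrinsics"]);d=T[:3,:3]@np.linalg.inv(c["intrinsics"])@[*uv,1];return T[:3,3],d
def plane(n,uv,z):
    o,d=ray(n,uv);return o+d*(z-o[2])/d[2]
def tri(a,b):
    A=np.zeros((3,3));v=np.zeros(3)
    for n,uv in(("top",a),("scene",b)):
        o,d=ray(n,uv);d=d/np.linalg.norm(d);P=np.eye(3)-np.outer(d,d);A+=P;v+=P@o
    return np.linalg.solve(A,v)
def box(p,yaw,o): c,s=np.cos(yaw),np.sin(yaw);return np.array([o[0]+c*p[0]-s*p[1],o[1]+s*p[0]+c*p[1],p[2]])
E
python3 - <<'E'
from h import *
import cv2
t=lambda x,y:(240+(x+.5)/4-.5,110+(y+.5)/4-.5); s=lambda x,y:(275+(x+.5)/4-.5,140+(y+.5)/4-.5)
C=np.array([plane("top",t(*p),.096) for p in((165,47),(568,125),(513,415),(107,337))]);print(C)
S=np.array([plane("scene",s(*p),.096) for p in((330,55),(558,378),(235,500),(40,150))]);print("scene corners",S)
B=np.array([[.1,.14],[.1,-.14],[-.1,-.14],[-.1,.14]])
for X in(C,S,(C+S)/2):
    b=X[:,:2]; yaw=np.angle(np.sum((b-b.mean(0))@[1,1j]*np.conj(B@[1,1j])));o=b.mean(0);print("yaw",yaw,"o",o,"len",np.linalg.norm(b-np.roll(b,1,0),axis=1))
    for n,p in dict(handle=(-.075,.07,.138),knob0=(-.118,-.055,.14),hinge=(.1,0,.092)).items(): print(n,box(p,yaw,o))
h=[tri(t(137,297),s(88,108)),tri(t(285,328),s(152,215))];print("handle ends",h,sum(h)/2)
k=tri(t(410,417),s(149,358));print("knob",k, plane("top",t(410,417),.147),plane("scene",s(149,362),.14))
print("top hand mid",plane("top",t(211,312),.141))
for n,uv,z in(("vial",(622,263),.048),("cup",(75,135),.07),("timer",(142,515),.02)): print(n,plane("top",t(*uv),z))
E
```

```text
[[ 0.7632  0.0986  0.096 ]
 [ 0.7042 -0.1739  0.096 ]
 [ 0.5086 -0.1309  0.096 ]
 [ 0.5657  0.1395  0.096 ]]
scene corners [[ 0.7603  0.0964  0.096 ]
 [ 0.699  -0.1762  0.096 ]
 [ 0.5076 -0.1326  0.096 ]
 [ 0.567   0.1377  0.096 ]]
yaw -0.21045801912075446 o [ 0.6354 -0.0167] len [0.2017 0.2788 0.2003 0.2764]
handle [0.5767 0.0675 0.138 ]
knob0 [ 0.5086 -0.0458  0.14  ]
hinge [ 0.7332 -0.0376  0.092 ]
yaw -0.21813694480349394 o [ 0.6335 -0.0187] len [0.1977 0.2795 0.1963 0.2767]
handle [0.5754 0.0659 0.138 ]
knob0 [ 0.5064 -0.0468  0.14  ]
hinge [ 0.7311 -0.0403  0.092 ]
yaw -0.21428667535334173 o [ 0.6345 -0.0177] len [0.1997 0.2792 0.1983 0.2766]
handle [0.5761 0.0667 0.138 ]
knob0 [ 0.5075 -0.0463  0.14  ]
hinge [ 0.7322 -0.0389  0.092 ]
handle ends [array([0.5876, 0.1141, 0.1389]), array([0.5651, 0.0191, 0.1453])] [0.5763 0.0666 0.1421]
knob [ 0.5066 -0.0592  0.1426] [ 0.5067 -0.0591  0.147 ] [ 0.5058 -0.0596  0.14  ]
top hand mid [0.5765 0.0666 0.141 ]
vial [ 0.6158 -0.2168  0.048 ]
cup [0.7094 0.1643 0.07  ]
timer [0.4448 0.1256 0.02  ]
```

Emit:
move_arm:
  moves: [0.418, 0.672, 0, 0, 0, 0.0875, 0, 0.418, 0.672, 0, 0, 0, 0.0875, 0, 0.418, 0.672, 0, 0, 0, 0.0875, 0, 0.418, 0.672, 0, 0, 0, 0.0875, 0, 0.418, 0.672, 0, 0, 0, 0.0875, 0]
  grip_force: 30

```text
t: 0.6
tcp_pos: [0.2669, -0.4306, 0.2317]
eef_rot: [-3.14, -0.003, 0.54]
contact_force: [0.0, -0.2, -0.0]
finger_gap: 0.0851
grasp_force: 0.0
```

Emit:
move_arm:
  moves: [0.418, 0.672, 0, 0, 0, 0.0875, 0, 0.418, 0.672, 0, 0, 0, 0.0875, 0, 0.418, 0.672, 0, 0, 0, 0.0875, 0, 0.418, 0.672, 0, 0, 0, 0.0875, 0, 0.418, 0.672, 0, 0, 0, 0.0875, 0]

```text
t: 1.1
tcp_pos: [0.3706, -0.263, 0.2318]
eef_rot: [3.141, -0.003, 0.815]
contact_force: [-0.4, -1.1, -0.6]
finger_gap: 0.0854
grasp_force: 0.0
```

```bash
python3 -c "
from h import *
s=env.sense();print(s['t'],s['q'],s['tcp_pos'],s['eef_rot'])"
```

```text
1.1 [ 0.9601  0.2633 -0.5059  1.9222  0.1482  0.9916 -0.3681] [ 0.3706 -0.263   0.2318] [ 3.1412 -0.0028  0.8152]
```

Emit:
move_arm:
  moves: [0.418, 0.672, 0, 0, 0, 0.0875, 0, 0.418, 0.672, 0, 0, 0, 0.0875, 0, 0.418, 0.672, 0, 0, 0, 0.0875, 0, 0.418, 0.672, 0, 0, 0, 0.0875, 0, 0.418, 0.672, 0, 0, 0, 0.0875, 0]

```text
t: 1.6
tcp_pos: [0.4747, -0.0944, 0.2317]
eef_rot: [3.141, -0.004, 1.09]
contact_force: [-0.1, -0.6, 0.3]
finger_gap: 0.0853
grasp_force: 0.0
```

Emit:
move_arm:
  moves: [0.404, 0.649, 0, 0, 0, 0.0875, 0.3, 0.404, 0.649, 0, 0, 0, 0.0875, 0.3, 0.404, 0.649, 0, 0, 0, 0.0875, 0.3, 0.404, 0.649, 0, 0, 0, 0.0875, 0.3, 0.404, 0.649, 0, 0, 0, 0.0875, 0.3]

```text
t: 2.1
tcp_pos: [0.5743, 0.067, 0.2308]
eef_rot: [-3.141, -0.004, 1.362]
contact_force: [-0.2, -0.7, 0.0]
finger_gap: 0.0601
grasp_force: 0.0
```

```bash
python3 - <<'E'
from h import *
import cv2
s=env.sense();print(s['t'],s['q'],s['tcp_pos'],s['eef_rot'],s['contact_force'],s['finger_gap'])
cv2.imwrite("pics/w1.png",imaging.read_camera("wrist")[:,:,::-1])
c=imaging.calibration("wrist");print(c)
E
```

```text
2.1 [ 0.2813  0.4921 -0.6883  1.6258  0.3318  1.1428 -0.6962] [0.5743 0.067  0.2308] [-3.1412 -0.0044  1.3621] [-0.1577 -0.7185  0.0469] 0.06005389473214554
{'intrinsics': array([[309.7069,   0.    , 316.9958],
       [  0.    , 309.7069, 200.68  ],
       [  0.    ,   0.    ,   1.    ]]), 'hand_eye': array([[-0.0001, -0.9534, -0.3018,  0.0771],
       [ 1.    , -0.    , -0.0001,  0.0004],
       [ 0.0001, -0.3018,  0.9534, -0.1428],
       [ 0.    ,  0.    ,  0.    ,  1.    ]])}
```

View pics/w1.png

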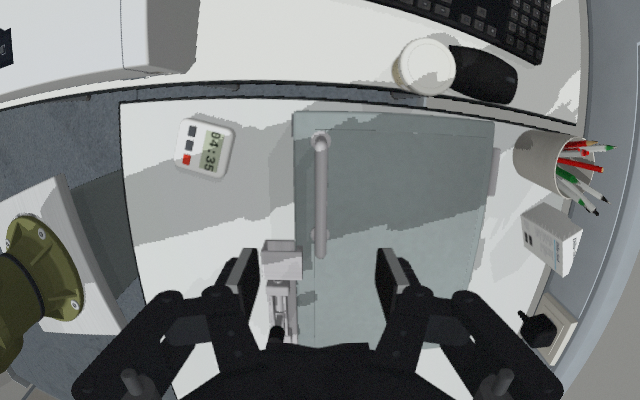

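The wrist view shows the bar upright from (321,140) to (320,255), centred between the fingers and aligned with them. I'll descend and close gently.

Emit:
move_arm:
  moves: [0.007, 0, -0.2, 0, 0, 0, 0.3, 0.007, 0, -0.35, 0, 0, 0, 0.3, 0.007, 0, -0.44, 0, 0, 0, 0.3, 0.007, 0, -0.44, 0, 0, 0, 0.3, 0.007, 0, -0.44, 0, 0, 0, 0.3]

```text
t: 2.65
tcp_pos: [0.5744, 0.0599, 0.1216]
eef_rot: [-3.141, 0.001, 1.354]
contact_force: [0.1, -0.4, 0.1]
finger_gap: 0.0598
grasp_force: 0.0
```

Emit:
move_arm:
  moves: [0, 0, 0, 0, 0, 0, 0.7, 0, 0, 0, 0, 0, 0, 0.9, 0, 0, 0, 0, 0, 0, 1, 0, 0, 0, 0, 0, 0, 1, 0, 0, 0, 0, 0, 0, 1]
  grip_force: 30

```text
t: 3.15
tcp_pos: [0.5758, 0.0614, 0.1224]
eef_rot: [3.138, -0.001, 1.355]
contact_force: [2.5, -1.9, 5.1]
finger_gap: 0.0086
grasp_force: 30.7
```

Emit:
move_arm:
  moves: [0, 0, 0, 0, 0, 0, 1, 0, 0, 0, 0, 0, 0, 1, 0, 0, 0, 0, 0, 0, 1]

```text
t: 3.45
tcp_pos: [0.5758, 0.0614, 0.1223]
eef_rot: [3.138, -0.001, 1.355]
contact_force: [3.3, -2.4, 5.7]
finger_gap: 0.0088
grasp_force: 30.8
```

Emit:
move_arm:
  moves: [0, 0, 0.008, 0, 0, 0, 1, 0.002, 0, 0.016, 0, 0, 0, 1, 0.004, -0.001, 0.02, 0, 0, 0, 1, 0.004, -0.001, 0.02, 0, 0, 0, 1]

```text
t: 3.85
tcp_pos: [0.5767, 0.0611, 0.126]
eef_rot: [3.14, -0.001, 1.355]
contact_force: [7.5, -1.1, -6.3]
finger_gap: 0.0085
grasp_force: 29.8
```

Emit:
move_arm:
  moves: [0, 0, 0.006, 0, 0, 0, 1, 0.002, 0, 0.012, 0, 0, 0, 1, 0.003, -0.001, 0.016, 0, 0, 0, 1, 0.003, -0.001, 0.016, 0, 0, 0, 1]

```text
t: 4.25
tcp_pos: [0.5778, 0.0609, 0.13]
eef_rot: [3.139, -0.001, 1.355]
contact_force: [8.3, -1.1, -7.8]
finger_gap: 0.0088
grasp_force: 29.7
```

Emit:
move_arm:
  moves: [0, 0, 0.008, 0, 0, 0, 1, 0.002, 0, 0.016, 0, 0, 0, 1, 0.004, -0.001, 0.02, 0, 0, 0, 1, 0.004, -0.001, 0.02, 0, 0, 0, 1]

```text
t: 4.65
tcp_pos: [0.5793, 0.0606, 0.1349]
eef_rot: [3.138, -0.002, 1.355]
contact_force: [10.7, -1.2, -8.8]
finger_gap: 0.0084
grasp_force: 29.6
```

```bash
python3 - <<'E'
from h import *
import cv2
a=imaging.read_camera("scene")[110:270,260:420]
cv2.imwrite("pics/s2.png",cv2.resize(a,None,fx=3.7,fy=3.7,interpolation=cv2.INTER_CUBIC)[:,:,::-1])
E
```

```text
(no output)
```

View pics/s2.png

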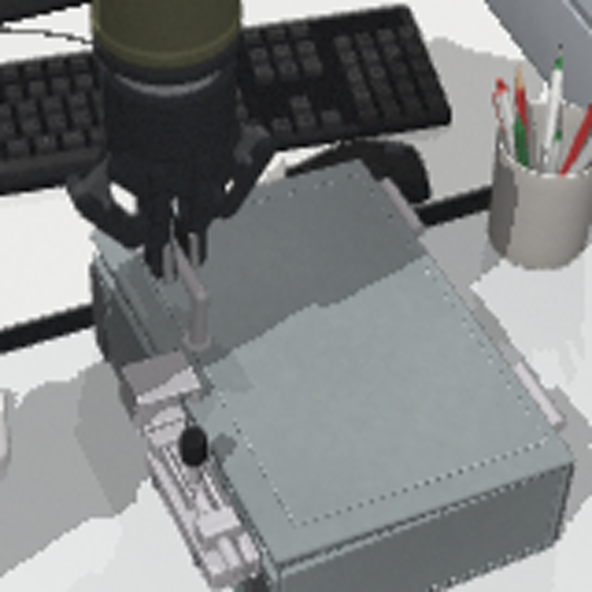

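The staple top centre sits near (160,378) in the crop, about 5 px above its earlier place. The TCP rose 12.6 mm with no jump in force, so the lid looks free. I'll confirm by following the arc a little further.

Emit:
move_arm:
  moves: [0.005, -0.001, 0.01, 0, 0, 0, 1, 0.01, -0.002, 0.02, 0, 0, 0, 1, 0.015, -0.003, 0.03, 0, 0, 0, 1, 0.02, -0.004, 0.039, 0, 0, 0, 1, 0.02, -0.004, 0.039, 0, 0, 0, 1]

```text
t: 5.2
tcp_pos: [0.5827, 0.0598, 0.1444]
eef_rot: [3.141, -0.001, 1.355]
contact_force: [6.4, -0.4, -6.6]
finger_gap: 0.0086
grasp_force: 29.6
```

```bash
python3 - <<'E'
from h import *
import cv2
s=env.sense();print(s['tcp_pos'],s['contact_force'],s['moment'])
im=imaging.read_camera("scene"); cv2.imwrite("pics/s3.png",im[:,:,::-1])
a=cv2.imread("pics/scene0.png",0)
b=cv2.cvtColor(im,cv2.COLOR_RGB2GRAY)
yaw,o=-.214,(.6345,-.0177)
c=imaging.calibration("scene");T=np.linalg.inv(c["extrinsics"])
def proj(p): q=c["intrinsics"]@(T[:3,:3]@p+T[:3,3]);return q[:2]/q[2]
def lid(p,th):
    x,z=p[0]-.1,p[2]-.092;return box((.1+x*np.cos(th)+z*np.sin(th),p[1],.092-x*np.sin(th)+z*np.cos(th)),yaw,o)
for nm,p in(("staple",(-.118,-.004,.115)),("bar end",(-.075,.025,.12)),("knob(fixed)",None)):
    u=proj(lid(p,0)) if p else np.array([312.,232]); x,y=np.round(u).astype(int)
    t=a[y-9:y+10,x-9:x+10];S=b[y-24:y+18,x-15:x+22]
    r=cv2.matchTemplate(S,t,cv2.TM_CCOEFF_NORMED);_,m,_,l=cv2.minMaxLoc(r)
    print(nm,u,"shift",l[0]-6,l[1]-15,"score",m,[ (proj(lid(p,th))-u) for th in(.036,.13)] if p else"")
E
```

```text
[0.5827 0.0598 0.1444] [ 6.3503 -0.4005 -6.6442] [-0.0077 -1.1499  0.0177]
staple [299.8818 216.14  ] shift 1 -8 score 0.5595813989639282 [array([ 0.2892, -2.3701]), array([ 1.6204, -8.8041])]
bar end [312.3068 199.5641] shift 1 3 score 0.25819215178489685 [array([ 0.4153, -1.9702]), array([ 1.9483, -7.2662])]
knob(fixed) [312. 232.] shift 0 0 score 0.8579627275466919
```

The staple shifted (1,-8) px against (1.6,-8.8) predicted for a free lid at 0.13 rad, while a bolted lid would show about -2.4. The lid is free, so I leave the bolt alone and lift along the arc.

Emit:
move_arm:
  moves: [0.007, -0.002, 0.018, 0, 0, 0, 1, 0.015, -0.003, 0.035, 0, 0, 0, 1, 0.023, -0.005, 0.052, 0, 0, 0, 1, 0.032, -0.007, 0.069, 0, 0, 0, 1, 0.041, -0.009, 0.085, 0, 0, 0, 1]

```text
t: 5.75
tcp_pos: [0.5922, 0.0577, 0.1653]
eef_rot: [-3.14, -0.0, 1.356]
contact_force: [4.9, 0.7, -6.7]
finger_gap: 0.0084
grasp_force: 29.2
```

Emit:
move_arm:
  moves: [0.01, -0.002, 0.016, 0, 0, 0, 1, 0.02, -0.004, 0.032, 0, 0, 0, 1, 0.03, -0.006, 0.048, 0, 0, 0, 1, 0.04, -0.009, 0.063, 0, 0, 0, 1, 0.051, -0.011, 0.079, 0, 0, 0, 1]

```text
t: 6.25
tcp_pos: [0.6049, 0.0549, 0.1862]
eef_rot: [-3.141, 0.0, 1.356]
contact_force: [2.8, 1.2, -6.9]
finger_gap: 0.0086
grasp_force: 29.1
```

Emit:
move_arm:
  moves: [0.012, -0.002, 0.015, 0, 0, 0, 1, 0.024, -0.005, 0.029, 0, 0, 0, 1, 0.036, -0.008, 0.043, 0, 0, 0, 1, 0.048, -0.011, 0.057, 0, 0, 0, 1, 0.06, -0.013, 0.071, 0, 0, 0, 1]

```text
t: 6.75
tcp_pos: [0.6195, 0.0518, 0.2042]
eef_rot: [-3.14, 0.0, 1.356]
contact_force: [-4.4, 0.9, -0.2]
finger_gap: 0.0088
grasp_force: 29.6
```

Emit:
move_arm:
  moves: [0.014, -0.003, 0.013, 0, 0, 0, 1, 0.028, -0.006, 0.027, 0, 0, 0, 1, 0.042, -0.009, 0.04, 0, 0, 0, 1, 0.056, -0.012, 0.053, 0, 0, 0, 1, 0.071, -0.015, 0.065, 0, 0, 0, 1]

```text
t: 7.25
tcp_pos: [0.6369, 0.048, 0.2209]
eef_rot: [-3.14, 0.001, 1.356]
contact_force: [-8.5, 0.5, 4.8]
finger_gap: 0.0086
grasp_force: 29.5
```

Emit:
move_arm:
  moves: [0.015, -0.003, 0.011, 0, 0, 0, 1, 0.03, -0.006, 0.022, 0, 0, 0, 1, 0.045, -0.01, 0.032, 0, 0, 0, 1, 0.06, -0.013, 0.043, 0, 0, 0, 1, 0.076, -0.017, 0.053, 0, 0, 0, 1]

```text
t: 7.75
tcp_pos: [0.656, 0.0438, 0.235]
eef_rot: [-3.141, 0.001, 1.356]
contact_force: [-8.9, 0.5, 7.6]
finger_gap: 0.0089
grasp_force: 29.5
```

Emit:
move_arm:
  moves: [0, 0, 0, 0, 0, 0, 1, 0, 0, 0, 0, 0, 0, 1, 0, 0, 0, 0, 0, 0, 1]

```text
t: 8.05
tcp_pos: [0.6561, 0.0438, 0.2351]
eef_rot: [-3.141, 0.0, 1.356]
contact_force: [-9.0, 1.3, 7.6]
finger_gap: 0.0088
grasp_force: 29.6
```

```bash
python3 - <<'E'
from h import *
import cv2
s=env.sense();print(s['t'],s['q'],s['tcp_pos'],s['contact_force'],s['finger_gap'])
a=imaging.read_camera("scene")[80:310,220:440]
cv2.imwrite("pics/s4.png",cv2.resize(a,None,fx=2.6,fy=2.6,interpolation=cv2.INTER_CUBIC)[:,:,::-1])
E
```

```text
8.05 [ 0.2558  0.6112 -0.6548  1.395   0.3759  1.2615 -0.6405] [0.6561 0.0438 0.2351] [-9.0248  1.3008  7.5844] 0.008845038652813261
```

View pics/s4.png

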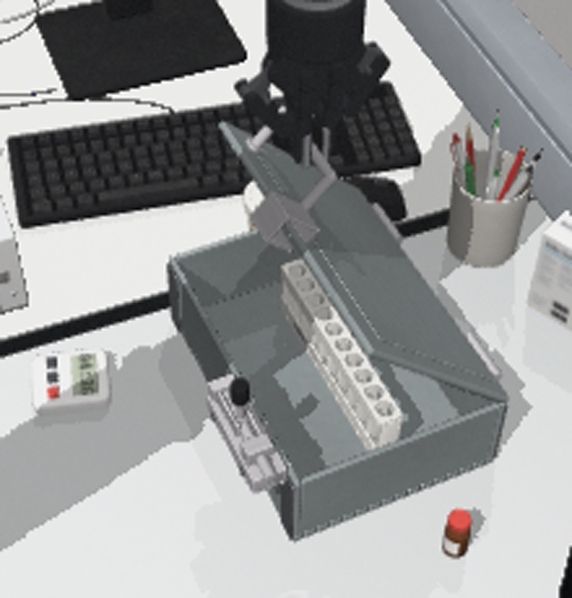

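The lid is open at about 45° and still held by its bar at about (320,185) in the crop. The knob at (241,391) is upright, and the timer and vial stand where they were. The bar position works out to 0.785 rad.

```bash
python3 -c "
from workcell import env
print(env.hand_in())"
```

```text
the job is handed in; nothing more can be done
None
```

The tug showed the lid was already free, so I left the bolt as it was, lifted the lid to about 45° and handed the job in at about 8 s, still holding it; the vial and timer looked undisturbed in the last picture, and the cup was mostly hidden behind the lid there.

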